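# Load a wooden disc into the spring-fed blank feeder

### The job

Load the loose round wooden disc from the feeder's chute: slide it along over the stack well, press it straight down against the spring until both side catches have snapped back over it, then let go so that it stays held down flat under them. Leave the other things on the table where they are.

Things in the scene. Friction and masses are not known exactly. Their poses are not given: they have to be found in the camera images.
- feeder: Fixed table-top feeder for round blanks, plywood base, aluminium bars and grey chute, 150 x 215 mm, 90 mm high. Origin on the table under the axis of its round stack well (inner radius 34.5 mm, fenced by upright bars), z up. A level loading chute joins the well on its +y side and runs along the feeder's y axis. Two steel catches face each other across the well at feeder +x and -x, tips 27 mm from the axis.
- disc: The loose round wooden disc to load: 66 mm diameter, 12 mm thick, 35 g, flat in the chute with 2 mm play a side. Origin at the centre of its underside, z up. Slid to the stops it drops about 7 mm and rests on the catches' sloping upper faces, its top about 80 to 82 mm above the table; pressing it in takes about 5 to 10 N.
- disc_center (a point): Centre of that disc, 6 mm above its underside.
- well (a point): Point on the axis of the well, 60 mm above the table, level with the catches' flat undersides: a loaded disc's top lies here. Pressed so that its top is just below this (it can go 8 mm below before the spring plate stops it), a disc lets the catches snap back. A tool pressing within 20 mm of the axis clears the catches.
- chute_mid (a point): Point on the chute's centre line, 100 mm in feeder +y from the well's axis, on the chute's floor (76 mm above the table). The floor runs from the well's edge (y 35) to its open end (y 165); side rails: inner faces at x = +-35, tops 86 mm above the table. Three bars at the well's -y side, 90 mm high, stop a disc slid in over the well.
- follower (a joint): Travel of the spring plate under the stack, m, grows downward. 0 at the start, with two discs already in the well filling it up to the catches; about 0.012 when a third is held under the catches; end of travel at 0.020. Spring about 6 N at 0, 250 N/m.
- catch_a (a joint): Outward travel of the catch on the feeder's +x side, m: 0 is sprung in (shut), 0.009 fully out. Steel, sprung inward, 0.6 to 1.8 N.
- catch_b (a joint): The same for the catch on the feeder's -x side.
- paint_jar: Bystander: closed amber jar, 52 mm diameter, 62 mm high, beside the feeder; origin under its centre. Leave it.
- brush: Bystander: brush, 200 mm long, lying on the table near the feeder; origin at its middle. Leave it.
- square_blank: Bystander: square wooden blank, 70 x 70 x 12 mm, on the table; origin under its centre. Not for this feeder.
- water_cup: Bystander: white cup, 76 mm diameter, 85 mm high; origin under its centre. Leave it.
- card_box: Bystander: white lidded box, 103 x 103 x 98 mm; origin under its centre. Leave it.
- palette: Bystander: white dish, 110 mm diameter, 18 mm high; origin under its centre. Leave it.
Mind the look-alikes: they are no part of the job. Leave any blue, pink or red look-alike of the disc alone.

How it is judged:
By the outcome, as a careful person would: the job done as asked, in the order asked, and still so for the second after the job is handed in, with the robot touching nothing.
It also fails if it takes over 42 s, if anything falls off the work surface, if the arm or the gripper's body presses on something with over 40 N, if the wrist force passes 120 N, or if a joint passes its speed limit or range.

### The arm

A 7-joint arm with a two-finger parallel gripper is mounted at the origin on the work surface. World frame = base frame: x ahead of the robot, y to its left, z up, the work surface at z = 0. Lengths are in m, angles in rad, forces in N, time in s.
With the tool pointing down it reaches from about 0.425 to 0.825 m from the base axis. Payload 3.6 kg.
Tool frame: the origin (TCP) lies midway between the tips of the shut fingers; the grasp point (between the pads) lies bot.grip_depth behind it (bot.grip_depth is the distance from the TCP to the grasp point, in m); z points along the fingers, y is the direction in which the jaws open and shut (so a half turn about z gives the same grasp; the last joint's range is limited). The gripper opens to 85 mm and grips with 20 to 120 N. Pads are 22 mm wide; open, the fingers measure 114 mm over their backs; the gripper's body (76 mm by 85 mm) begins 54 mm behind the grasp point. The pads swing forward as they close: fully open they stand 13 mm farther back than shut.
Start: joints at [-1.345, 0.615, -0.013, 1.423, 0.008, 1.103, -0.04], TCP at [0.162, 0.629, 0.231] pointing down, gripper open.
Joint ranges: [-3.12, 3.12], [-0.3, 2.06], [-1.34, 1.32], [0.26, 2.42], [-1.36, 4.5], [0.01, 1.98], [-2.84, 2.84]. Speed limits (rad/s): [2.79, 2.79, 3.14, 3.14, 3.14, 3.14, 3.14].

### API

Orientations are given as a unit quaternion [w, x, y, z].
In Python, from cell import observe, imaging, job, bot gives the robot as it stands. The module is installed in compiled form; this text tells all that it offers.
- The arm moves only by the tool move_arm, never from a script. Its argument "moves" is a list of rows, each an object of numbers: "x", "y", "z": the shift along the tool's x, y, z in mm; "yaw": the turn about the tool's z in degrees; "fingers": the finger opening in mm, from 0 to 85.4. A call has 1 to 12 rows; each row shifts and turns the commanded pose from where the row before left it, along the tool's axes as they then stand; what a row does not reach is not made up. A row lasts 1/12 s, in which the tool goes at most 41.7 mm and 7.16 degrees, less where a joint would pass 70% of its speed; a pose out of reach is approached as far as the arm can. A call is refused whole if a number of a shift passes 41.7 or a number of a turn 7.16, either way. A call with a gripper value outside its range is refused whole. The fingers move at their own pace and stop on an object; "force" is the grip in N (left out, the last holds). Time passes only in rows, so rows that do not move let the fingers close. It gives the time, the measured TCP pose, the force and the opening at its end, in the units of the state.
- observe(): the state, without advancing time (a new reading comes with each control period).
- imaging.read_camera(name): name is "scene" or "top" or "wrist"; returns a dict with "image" (420x560x3 uint8, red, green, blue), "fx", "fy", "cx", "cy" (pixels), "distortion" ([k1, k2, p1, p2, k3] as OpenCV has them; the pictures are not rectified), "cam_to_world" (4x4, takes a point from camera to world coordinates); the wrist camera has in their place "hand_eye" (4x4, takes a point from camera to tool coordinates, whose origin is the TCP and whose axes are the flange's). Camera axes: x right, y down, z forward; pixel columns grow to the right and rows downward; lengths in m; the calibration is good to about 2 mm. A picture is of the moment at which its call begins: read the wrist's pose just before it. There is no depth.
- job.sign_off(): hands the job in, once; it reports no verdict.
The state is a dict: "time_s": time; "q": joint angles; "joint_velocities": joint speeds; "effort": joint torques, N m; "tool_pos": TCP position; "tcp_rot": TCP orientation; "force": force on the tool from outside, world axes, zero at the start; "torque": the same for the moment, N m; "gripper_width": finger opening in m.
Only numpy, scipy, OpenCV 4.12 (cv2) and the standard library are available. Lean on these libraries where they do the work, as an engineer would, in place of code of your own. Each camera call takes 0.05 s, during which the arm holds its last target.

## Working session

There is one attempt and no reset: what is moved stays moved. The work goes in short steps, Python scripts to look and compute and a tool call to move; the robot and the scene stay as the last step left them, time stands still between calls to the robot, and variables do not carry over. Pictures are saved under pics/ and viewed, and the job is handed in when it is done.

Besides the shell and the picture viewer there is one more tool, called after "Call:" by a JSON object that holds its "fn" and its "kwargs". move_arm: Moves the arm, as the interface text tells. Its arguments: {"type":"object","properties":{"moves":{"type":"array"},"force":{"type":"number"}},"required":["moves"]}

```bash
mkdir -p pics; python3 - <<'E'
from cell import observe, imaging, job, bot
import cv2
s=observe();print(s, bot.grip_depth)
for n in ["scene","top","wrist"]:
    c=imaging.read_camera(n);cv2.imwrite(f"pics/{n}0.png",c["image"][:,:,::-1])
    print(n,{k:v for k,v in c.items() if k!="image"})
E
```

```text
{'time_s': 0.0, 'q': array([-1.34550043,  0.61592545, -0.012652  ,  1.42492025,  0.00809757,
        1.1033765 , -0.04042228]), 'joint_velocities': array([-1.78723742e-05, -1.01533129e-03,  9.26571251e-04,  3.26582987e-04,
       -1.61529950e-03, -4.64277962e-04, -1.01080285e-04]), 'effort': array([ 1.82029630e-04, -4.69214952e+01,  2.59103989e-01, -1.71032506e+01,
        9.87570500e-03,  9.79598175e-03, -1.74936622e-05]), 'tool_pos': array([0.16172374, 0.62876687, 0.23012691]), 'tcp_rot': array([-1.54636039e-04,  1.25529600e-01,  9.92089036e-01, -1.28059586e-03]), 'force': array([0.24193008, 0.23865433, 1.08979133]), 'torque': array([ 0.02388419,  0.01058306, -0.01172742]), 'gripper_width': 0.08527354622538905} 0.0187
scene {'fx': 392.9639709216474, 'fy': 392.9639709216474, 'cx': 276.52894002351223, 'cy': 207.14502646863264, 'distortion': array([0.01762371, 0.        , 0.        , 0.        , 0.        ]), 'cam_to_world': array([[-0.67870289,  0.61369467, -0.403412  ,  1.06972098],
       [ 0.73438539,  0.56236179, -0.38003593,  0.47277291],
       [-0.00636253, -0.55419136, -0.832
[... 387 characters left out ...]
4,  0.01121196, -0.0085935 ],
       [-0.01232883, -0.16101005, -0.98687576,  1.43625015],
       [ 0.        ,  0.        ,  0.        ,  1.        ]])}
wrist {'fx': 333.87014658058655, 'fy': 333.87014658058655, 'cx': 270.99639900935733, 'cy': 210.2640120200515, 'distortion': array([0.00076543, 0.        , 0.        , 0.        , 0.        ]), 'hand_eye': array([[-2.34019562e-04, -9.54572957e-01, -2.97977206e-01,
         7.72169796e-02],
       [ 9.99999373e-01,  1.02892553e-04, -1.11497744e-03,
         5.61714029e-04],
       [ 1.09498695e-03, -2.97977280e-01,  9.54572334e-01,
        -1.41793705e-01],
       [ 0.00000000e+00,  0.00000000e+00,  0.00000000e+00,
         1.00000000e+00]])}
```

View pics/scene0.png

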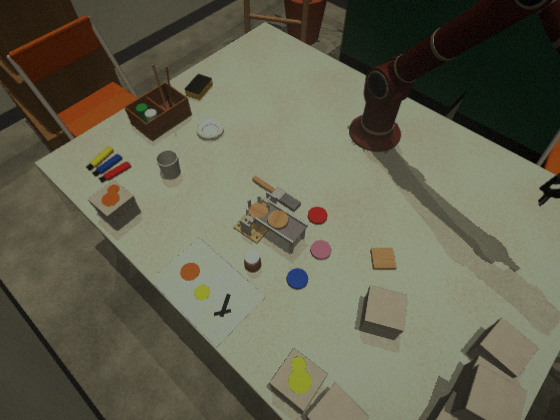

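View pics/top0.png

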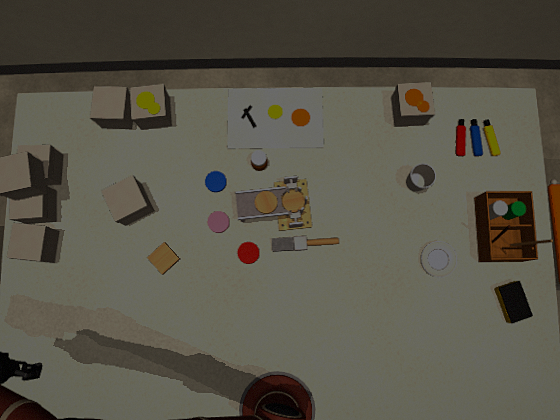

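View pics/wrist0.png

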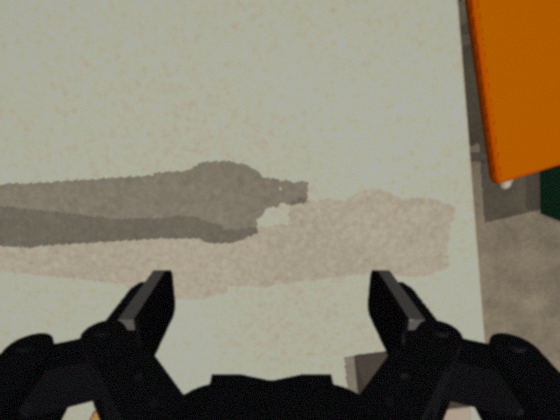

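The feeder sits at about (275,202) in the top view. The chute runs left from it (world +y), with the loose disc at about (265,202) and the well at about (293,202). I'll zoom in to measure.

```bash
cat > h.py <<'E'
import numpy as np,cv2
from cell import observe, imaging, bot
from scipy.spatial.transform import Rotation as R
def T_tool(s):
    T=np.eye(4);q=s["tcp_rot"];T[:3,:3]=R.from_quat([q[1],q[2],q[3],q[0]]).as_matrix();T[:3,3]=s["tool_pos"];return T
def cam(n):
    s=observe();c=imaging.read_camera(n)
    c["T"]=c["cam_to_world"] if "cam_to_world" in c else T_tool(s)@c["hand_eye"]
    c["K"]=np.array([[c["fx"],0,c["cx"]],[0,c["fy"],c["cy"]],[0,0,1]]);return c
def ray(c,uv,z):
    p=cv2.undistortPoints(np.array(uv,float).reshape(-1,1,2),c["K"],c["distortion"]).reshape(-1,2)
    d=np.c_[p,np.ones(len(p))]@c["T"][:3,:3].T;o=c["T"][:3,3]
    return o+d*((z-o[2])/d[:,2])[:,None]
def proj(c,P):
    Ti=np.linalg.inv(c["T"]);return cv2.projectPoints(np.array(P,float).reshape(-1,1,3),cv2.Rodrigues(Ti[:3,:3])[0],Ti[:3,3],c["K"],c["distortion"])[0].reshape(-1,2)
def save(n,im,box=None,k=1):
    if box: im=im[box[1]:box[3],box[0]:box[2]]
    cv2.imwrite(n,cv2.resize(im[:,:,::-1],None,fx=k,fy=k,interpolation=cv2.INTER_CUBIC))
E
python3 - <<'E'
from h import *
c=cam("top");save("pics/topz.png",c["image"],(225,140,345,255),5)
print(ray(c,[[265,202],[293,202]],.085))
c=cam("scene");save("pics/scz.png",c["image"],(220,165,320,265),6)
E
```

```text
[[ 0.58903279  0.02963718  0.085     ]
 [ 0.58836504 -0.05044767  0.085     ]]
```

View pics/topz.png

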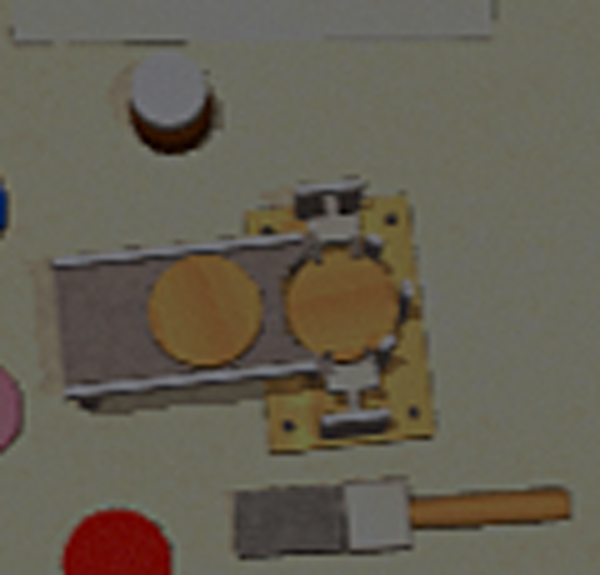

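View pics/scz.png

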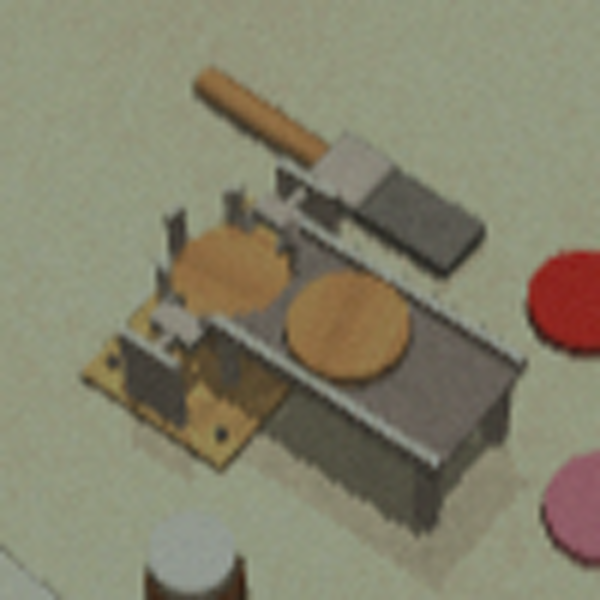

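```bash
python3 - <<'E'
from h import *
for n,box in (("top",(225,170,345,245)),("scene",(235,185,310,255))):
    c=cam(n);im=c["image"];hsv=cv2.cvtColor(im,cv2.COLOR_RGB2HSV)
    m=cv2.inRange(hsv,(8,120,110),(19,255,255));M=np.zeros_like(m);M[box[1]:box[3],box[0]:box[2]]=m[box[1]:box[3],box[0]:box[2]]
    M=cv2.morphologyEx(M,cv2.MORPH_OPEN,np.ones((5,5)))
    for k in cv2.findContours(M,cv2.RETR_EXTERNAL,cv2.CHAIN_APPROX_NONE)[0]:
        if cv2.contourArea(k)<100: continue
        e=cv2.fitEllipse(k);print(n,e,cv2.contourArea(k),[ray(c,[e[0]],z)[0].round(4) for z in(.088,.060)])
    if n=="top":
        g=lambda u,v:(225+u/5,140+v/5)
        P=ray(c,[g(55,264),g(300,239),g(68,393),g(320,367)],.086);print(P.round(4))
        for a,b in((0,1),(2,3)): 
            d=P[a]-P[b];print(np.degrees(np.arctan2(-d[0],d[1])))
E
```

```text
[[ 0.6165  0.1128  0.086 ]
 [ 0.6299 -0.028   0.086 ]
 [ 0.5413  0.1049  0.086 ]
 [ 0.5552 -0.0386  0.086 ]]
5.451393603668297
5.514088225580222
scene ((276.4397888183594, 218.49624633789062), (15.228813171386719, 18.408405303955078), 50.103492736816406) 209.0 [array([0.5965, 0.026 , 0.088 ]), array([0.5837, 0.014 , 0.06  ])]
scene ((257.8125915527344, 209.74478149414062), (11.675915718078613, 17.128314971923828), 95.86720275878906) 152.5 [array([ 0.6124, -0.0398,  0.088 ]), array([ 0.6001, -0.0535,  0.06  ])]
```

```bash
cat >> h.py <<'E'
def delta(P,a=5.5):
    s=observe();T=T_tool(s);d=T[:3,:3].T@(np.array(P)-T[:3,3])*1000
    print("t",round(s["time_s"],2),"pos",s["tool_pos"].round(4),"F",s["force"].round(2),"w",round(s["gripper_width"],4))
    yv=np.array([-np.sin(np.radians(a)),np.cos(np.radians(a)),0]);t=T[:3,:3].T@yv
    print("delta tool mm",d.round(1),"yaw to align y:",np.degrees(np.arctan2(-t[0],t[1])).round(2),"z axis",T[:3,2].round(4))
E
python3 - <<'E'
from h import *
delta([.575,.13,.25])
for n in("top","scene"):
    c=cam(n);im=c["image"]
    pts=[(266,202),(293,201)] if n=="top" else [(278,219),(258,211)]
    hsv=cv2.cvtColor(im,cv2.COLOR_RGB2HSV)
    for p in pts: print(n,p,hsv[p[1]-2:p[1]+3:2,p[0]-2:p[0]+3:2].reshape(-1,3).tolist())
E
```

```text
t 0.35 pos [0.1619 0.6293 0.231 ] F [ 0.77 -0.29 -0.04] w 0.0852
delta tool mm [-524.5 -380.7  -18.8] yaw to align y: -19.92 z axis [-2.e-04 -5.e-04 -1.e+00]
top (266, 202) [[17, 158, 108], [15, 159, 109], [18, 156, 108], [17, 154, 109], [16, 157, 109], [16, 158, 108], [17, 146, 108], [16, 152, 109], [15, 161, 109]]
top (293, 201) [[15, 153, 107], [16, 161, 109], [16, 163, 108], [16, 158, 108], [16, 153, 108], [16, 153, 110], [17, 157, 107], [18, 151, 108], [18, 151, 108]]
scene (278, 219) [[16, 134, 135], [17, 135, 136], [17, 136, 143], [16, 135, 134], [16, 138, 139], [17, 133, 146], [17, 142, 135], [17, 136, 143], [18, 129, 146]]
scene (258, 211) [[16, 138, 139], [16, 132, 143], [17, 134, 143], [16, 135, 138], [16, 141, 136], [16, 136, 142], [17, 136, 142], [17, 134, 141], [16, 133, 136]]
```

Call:
{"fn": "move_arm", "kwargs": {"moves": [{"x": -26.2, "y": -19, "z": -1, "fingers": 0}, {"x": -26.2, "y": -19, "z": -1}, {"x": -26.2, "y": -19, "z": -1}, {"x": -26.2, "y": -19, "z": -1}, {"x": -26.2, "y": -19, "z": -1}, {"x": -26.2, "y": -19, "z": -1}, {"x": -26.2, "y": -19, "z": -1}, {"x": -26.2, "y": -19, "z": -1}, {"x": -26.2, "y": -19, "z": -1}, {"x": -26.2, "y": -19, "z": -1}, {"x": -26.2, "y": -19, "z": -1}, {"x": -26.2, "y": -19, "z": -1}], "force": 40}}

```text
invalid input at $.moves[0]: expected keys x, y, z, yaw, fingers
```

Call:
{"fn": "move_arm", "kwargs": {"moves": [{"x": -26.2, "y": -19, "z": -1, "fingers": 0}, {"x": -26.2, "y": -19, "z": -1}, {"x": -26.2, "y": -19, "z": -1}, {"x": -26.2, "y": -19, "z": -1}, {"x": -26.2, "y": -19, "z": -1}, {"x": -26.2, "y": -19, "z": -1}, {"x": -26.2, "y": -19, "z": -1}, {"x": -26.2, "y": -19, "z": -1}, {"yaw": -6.6}, {"yaw": -6.6}, {"yaw": -6.7}, {}]}}

```text
invalid input at $.moves[0]: expected keys x, y, z, yaw, fingers
```

```bash
python3 - <<'E'
from h import *
delta([.575,.13,.25])
c=cam("wrist");save("pics/w1.png",c["image"]); np.save("w1.npy",c["T"])
E
```

```text
t 0.45 pos [0.1619 0.6294 0.2312] F [-0.19  0.08 -0.07] w 0.0856
delta tool mm [-524.5 -380.8  -18.7] yaw to align y: -19.92 z axis [-1.e-04 -3.e-04 -1.e+00]
```

View pics/w1.png

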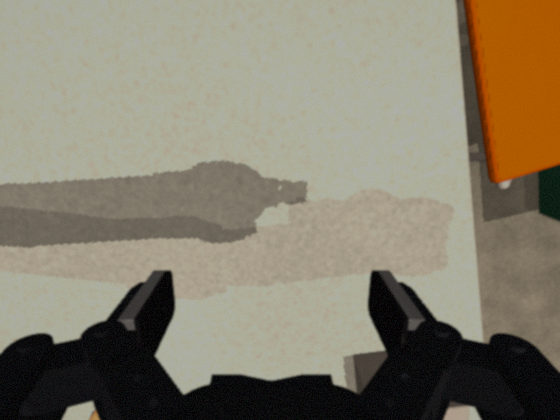

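All five keys are required in each row, so the arm hasn't moved yet.

Call:
{"fn": "move_arm", "kwargs": {"moves": [{"x": -26.2, "y": -19, "z": -1, "yaw": 0, "fingers": 0}, {"x": -26.2, "y": -19, "z": -1, "yaw": 0, "fingers": 0}, {"x": -26.2, "y": -19, "z": -1, "yaw": 0, "fingers": 0}, {"x": -26.2, "y": -19, "z": -1, "yaw": 0, "fingers": 0}, {"x": -26.2, "y": -19, "z": -1, "yaw": 0, "fingers": 0}, {"x": -26.2, "y": -19, "z": -1, "yaw": 0, "fingers": 0}, {"x": -26.2, "y": -19, "z": -1, "yaw": 0, "fingers": 0}, {"x": -26.2, "y": -19, "z": -1, "yaw": 0, "fingers": 0}, {"x": -26.2, "y": -19, "z": -1, "yaw": 0, "fingers": 0}, {"x": -26.2, "y": -19, "z": -1, "yaw": 0, "fingers": 0}], "force": 40}}

```text
time_s: 1.33
tool_pos: [0.3692, 0.379, 0.2417]
tcp_rot: [0.0, 0.125, 0.992, 0.0]
force: [0.8, 0.6, -0.5]
gripper_width: -0.0001
```

Call:
{"fn": "move_arm", "kwargs": {"moves": [{"x": -26.2, "y": -19, "z": -1, "yaw": 0, "fingers": 0}, {"x": -26.2, "y": -19, "z": -1, "yaw": 0, "fingers": 0}, {"x": -26.2, "y": -19, "z": -1, "yaw": 0, "fingers": 0}, {"x": -26.2, "y": -19, "z": -1, "yaw": 0, "fingers": 0}, {"x": -26.2, "y": -19, "z": -1, "yaw": 0, "fingers": 0}, {"x": -26.2, "y": -19, "z": -1, "yaw": 0, "fingers": 0}, {"x": -26.2, "y": -19, "z": -1, "yaw": 0, "fingers": 0}, {"x": -26.2, "y": -19, "z": -1, "yaw": 0, "fingers": 0}, {"x": 0, "y": 0, "z": 0, "yaw": -6.6, "fingers": 0}, {"x": 0, "y": 0, "z": 0, "yaw": -6.6, "fingers": 0}, {"x": 0, "y": 0, "z": 0, "yaw": -6.7, "fingers": 0}, {"x": 0, "y": 0, "z": 0, "yaw": 0, "fingers": 0}]}}

```text
time_s: 2.33
tool_pos: [0.5336, 0.1804, 0.2494]
tcp_rot: [0.0, -0.048, 0.999, 0.0]
force: [-0.7, -0.0, -0.5]
gripper_width: -0.0001
```

```bash
python3 - <<'E'
from h import *
delta([.575,.13,.25])
c=cam("wrist");save("pics/w2.png",c["image"])
E
```

```text
t 2.33 pos [0.5336 0.1804 0.2494] F [-0.75 -0.04 -0.49] w -0.0001
delta tool mm [-36.3 -54.2  -0.6] yaw to align y: 0.05 z axis [-0.e+00  3.e-04 -1.e+00]
```

View pics/w2.png

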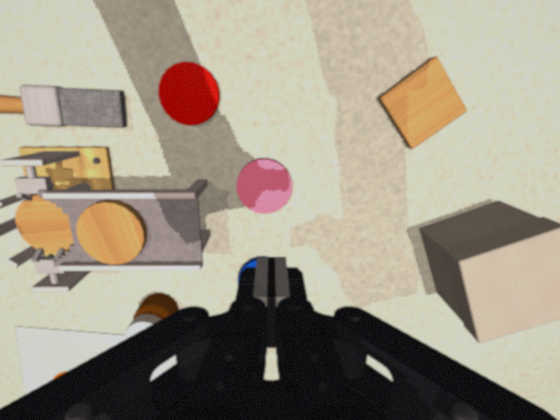

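Call:
{"fn": "move_arm", "kwargs": {"moves": [{"x": -8, "y": -28, "z": 0, "yaw": 0, "fingers": 0}, {"x": -8, "y": -28, "z": 0, "yaw": 0, "fingers": 0}, {"x": -8, "y": -28, "z": 0, "yaw": 0, "fingers": 0}, {"x": -8, "y": -28, "z": 0, "yaw": 0, "fingers": 0}, {"x": -8, "y": -28, "z": 0, "yaw": 0, "fingers": 0}, {"x": 0, "y": 0, "z": 0, "yaw": 0, "fingers": 0}]}}

```text
time_s: 2.88
tool_pos: [0.5886, 0.0363, 0.2493]
tcp_rot: [0.001, -0.041, 0.999, -0.003]
force: [0.2, -1.3, 0.3]
gripper_width: -0.0003
```

```bash
python3 - <<'E'
from h import *
delta([.575,.13,.25])
c=cam("wrist");save("pics/w3.png",c["image"]);np.save("w3T.npy",c["T"]);np.save("w3.npy",c["image"])
E
```

```text
t 2.88 pos [0.5886 0.0363 0.2493] F [ 0.17 -1.32  0.28] w -0.0003
delta tool mm [ 5.9 94.5 -1.3] yaw to align y: -0.83 z axis [ 0.0019 -0.0068 -1.    ]
```

View pics/w3.png

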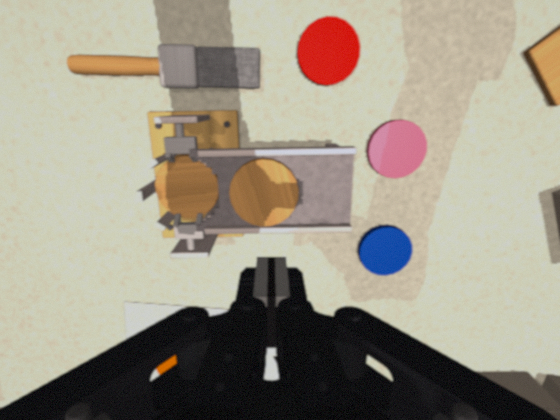

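```bash
python3 - <<'E'
from h import *
c=cam("wrist");c=cam("wrist");im=c["image"];delta([.575,.13,.25])
save("pics/w4.png",im,(130,100,370,260),3.3)
hsv=cv2.cvtColor(im,cv2.COLOR_RGB2HSV)
m=cv2.inRange(hsv,(8,110,100),(24,255,255))
m=cv2.morphologyEx(m,cv2.MORPH_OPEN,np.ones((5,5)))
for k in cv2.findContours(m,cv2.RETR_EXTERNAL,cv2.CHAIN_APPROX_NONE)[0]:
    if cv2.contourArea(k)<800: continue
    e=cv2.fitEllipse(k);print(np.round(e[0],1),np.round(e[1],1),cv2.boundingRect(k),[ray(c,[e[0]],z)[0].round(4) for z in(.088,.060)])
import pickle;pickle.dump(c,open("w4.pkl","wb"))
E
```

```text
t 3.03 pos [0.5864 0.0458 0.2492] F [ 0.26  0.82 -0.1 ] w -0.0002
delta tool mm [ 3.5 84.9 -0.7] yaw to align y: -0.13 z axis [-4.e-04  8.e-04 -1.e+00]
[254.3 193.4] [66.7 67.9] (220, 160, 69, 68) [array([0.5892, 0.0287, 0.088 ]), array([0.5965, 0.0279, 0.06  ])]
[176.8 188.5] [59.  65.6] (146, 156, 63, 67) [array([ 0.591 , -0.0436,  0.088 ]), array([ 0.5985, -0.0511,  0.06  ])]
[207.9 131.2] [37.8 58. ] (175, 112, 56, 38) [array([ 0.5362, -0.0165,  0.088 ]), array([ 0.5386, -0.0215,  0.06  ])]
[103.5  64.9] [ 18.7 114.8] (59, 55, 92, 20) [array([ 0.4899, -0.1054,  0.088 ]), array([ 0.488 , -0.1186,  0.06  ])]
[543.4  63.7] [39.8 80.8] (519, 26, 41, 82) [array([0.4561, 0.2608, 0.088 ]), array([0.4511, 0.2814, 0.06  ])]
```

View pics/w4.png

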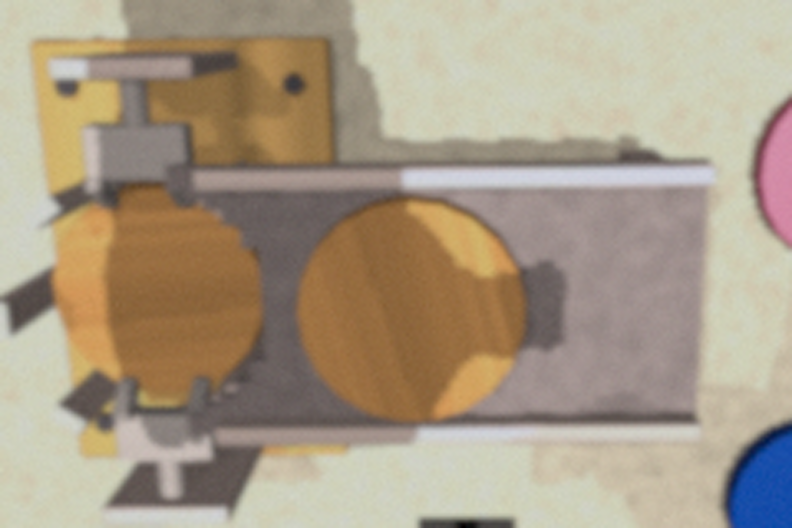

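```bash
python3 - <<'E'
from h import *
import pickle;c=pickle.load(open("w4.pkl","rb"))
g=lambda u,v:(130+u/3.3,100+v/3.3)
P=ray(c,[g(405,187),g(700,183),g(250,431),g(690,427)],.086);print(P.round(4))
F=ray(c,[g(708,185),g(697,415)],.086);print("chute end",F.round(4),F.mean(0))
for a,b in((1,0),(3,2)):
    d=P[a]-P[b];print(np.degrees(np.arctan2(-d[0],d[1])))
w=np.array([.5985,-.0511]);y=np.array([-np.sin(np.radians(5.5)),np.cos(np.radians(5.5))]);x=np.array([y[1],-y[0]])
for p in P:print("feeder xy",(p[:2]-w)@x,(p[:2]-w)@y)
d=np.array([.5892,.0287]);print("disc",(d-w)@x,(d-w)@y); print("end",[((f[:2]-w)@x,(f[:2]-w)@y) for f in F])
t=cam("top");print(proj(t,[[.5892,.0287,.088],[*w,.06]]))
E
```

```text
[[ 0.5554  0.0246  0.086 ]
 [ 0.547   0.1056  0.086 ]
 [ 0.6313 -0.0157  0.086 ]
 [ 0.6183  0.1136  0.086 ]]
chute end [[0.5474 0.1079 0.086 ]
 [0.6144 0.1151 0.086 ]] [0.58088666 0.11148706 0.086     ]
5.927522670467998
5.727200210521525
feeder xy -0.03563383962106388 0.0795188575412713
feeder xy -0.03624112822490637 0.16090501689618153
feeder xy 0.03604912239185019 0.03206659022780298
feeder xy 0.03553365725249781 0.162056884261316
disc -0.0016086935937009758 0.08032398212813896
end [(np.float64(-0.0356775823728459), np.float64(0.163143116687308)), (np.float64(0.031779628728763075), np.float64(0.1639102884154575))]
[[265.29756788 201.73270903]
 [292.93556504 200.27818589]]
```

```bash
python3 - <<'E'
from h import *
delta([.5851,.0853,.080],5.6)
E
```

```text
t 3.08 pos [0.5863 0.0469 0.2493] F [ 0.03  0.91 -0.9 ] w -0.0003
delta tool mm [ -2.6  38.1 169.3] yaw to align y: -0.09 z axis [-5.0e-04  1.2e-03 -1.0e+00]
```

Call:
{"fn": "move_arm", "kwargs": {"moves": [{"x": -1, "y": 13, "z": 0, "yaw": 0, "fingers": 0}, {"x": -1, "y": 13, "z": 0, "yaw": 0, "fingers": 0}, {"x": 0, "y": 12, "z": 0, "yaw": 0, "fingers": 0}, {"x": 0, "y": 0, "z": 20, "yaw": 0, "fingers": 0}, {"x": 0, "y": 0, "z": 25, "yaw": 0, "fingers": 0}, {"x": 0, "y": 0, "z": 25, "yaw": 0, "fingers": 0}, {"x": 0, "y": 0, "z": 25, "yaw": 0, "fingers": 0}, {"x": 0, "y": 0, "z": 25, "yaw": 0, "fingers": 0}, {"x": 0, "y": 0, "z": 20, "yaw": 0, "fingers": 0}, {"x": 0, "y": 0, "z": 0, "yaw": 0, "fingers": 0}, {"x": 0, "y": 0, "z": 0, "yaw": 0, "fingers": 0}, {"x": 0, "y": 0, "z": 0, "yaw": 0, "fingers": 0}]}}

```text
time_s: 4.08
tool_pos: [0.5859, 0.0849, 0.1106]
tcp_rot: [0.001, -0.049, 0.999, 0.0]
force: [0.3, -0.4, 0.4]
gripper_width: -0.0
```

```bash
python3 - <<'E'
from h import *
delta([.5851,.0853,.080],5.6)
E
```

```text
t 4.08 pos [0.5859 0.0849 0.1106] F [ 0.28 -0.43  0.39] w -0.0
delta tool mm [ 0.8  0.5 30.6] yaw to align y: -0.03 z axis [ 2.3e-03  9.0e-04 -1.0e+00]
```

Descend to 4–5 mm above the chute floor, behind the disc, and look.

Call:
{"fn": "move_arm", "kwargs": {"moves": [{"x": 0, "y": 0, "z": 10, "yaw": 0, "fingers": 0}, {"x": 0, "y": 0, "z": 10, "yaw": 0, "fingers": 0}, {"x": 0, "y": 0, "z": 9, "yaw": 0, "fingers": 0}, {"x": 0, "y": 0, "z": 0, "yaw": 0, "fingers": 0}, {"x": 0, "y": 0, "z": 0, "yaw": 0, "fingers": 0}]}}

```text
time_s: 4.5
tool_pos: [0.5844, 0.0831, 0.0795]
tcp_rot: [-0.001, -0.048, 0.999, -0.0]
force: [0.2, 0.4, -0.5]
gripper_width: -0.0004
```

```bash
python3 - <<'E'
from h import *
delta([.5851,.0853,.080],5.6)
c=cam("wrist");save("pics/w5.png",c["image"])
E
```

```text
t 4.5 pos [0.5844 0.0831 0.0795] F [ 0.22  0.4  -0.49] w -0.0004
delta tool mm [-0.9  2.1 -0.5] yaw to align y: -0.13 z axis [-1.9e-03 -4.0e-04 -1.0e+00]
```

View pics/w5.png

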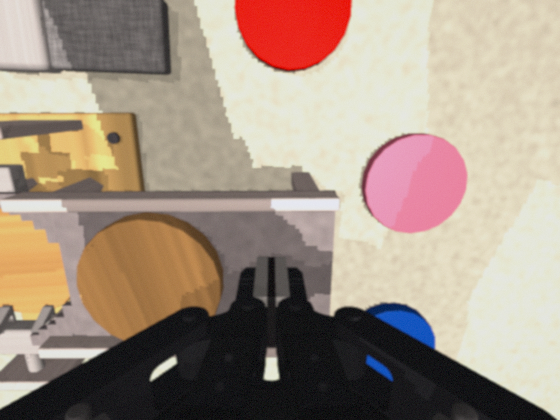

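Call:
{"fn": "move_arm", "kwargs": {"moves": [{"x": -0.5, "y": -4, "z": 0, "yaw": 0, "fingers": 0}, {"x": 0, "y": -6, "z": 0, "yaw": 0, "fingers": 0}, {"x": 0, "y": -6, "z": 0, "yaw": 0, "fingers": 0}, {"x": 0, "y": -6, "z": 0, "yaw": 0, "fingers": 0}, {"x": 0, "y": -6, "z": 0, "yaw": 0, "fingers": 0}, {"x": 0, "y": -6, "z": 0, "yaw": 0, "fingers": 0}, {"x": 0, "y": -6, "z": 0, "yaw": 0, "fingers": 0}, {"x": 0, "y": -6, "z": 0, "yaw": 0, "fingers": 0}, {"x": 0, "y": -6, "z": 0, "yaw": 0, "fingers": 0}, {"x": 0, "y": -4, "z": 0, "yaw": 0, "fingers": 0}, {"x": 0, "y": 0, "z": 0, "yaw": 0, "fingers": 0}, {"x": 0, "y": 0, "z": 0, "yaw": 0, "fingers": 0}]}}

```text
time_s: 5.55
tool_pos: [0.5907, 0.0268, 0.0802]
tcp_rot: [-0.0, -0.047, 0.999, -0.0]
force: [-0.3, -0.1, 0.2]
gripper_width: 0.0
```

```bash
python3 - <<'E'
from h import *
s=observe();delta([.5985-.0976*.04,-.0511+.9952*.04,.079],5.6)
c=cam("wrist");save("pics/w6.png",c["image"])
E
```

```text
t 5.55 pos [0.5907 0.0268 0.0802] F [-0.32 -0.09  0.17] w 0.0
delta tool mm [ -0.3 -38.3   1.2] yaw to align y: -0.16 z axis [-4.e-04 -7.e-04 -1.e+00]
```

View pics/w6.png

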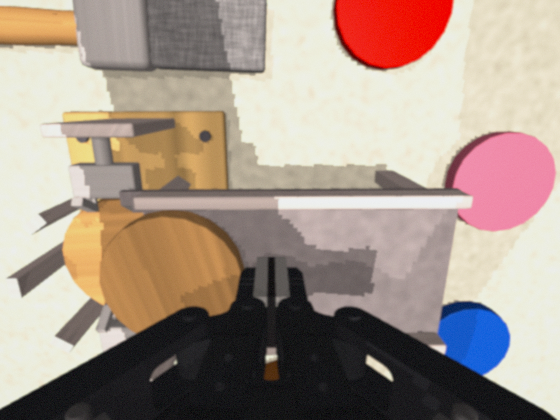

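Call:
{"fn": "move_arm", "kwargs": {"moves": [{"x": 0, "y": -4, "z": 0.5, "yaw": 0, "fingers": 0}, {"x": 0, "y": -4, "z": 0.5, "yaw": 0, "fingers": 0}, {"x": 0, "y": -4, "z": 0.5, "yaw": 0, "fingers": 0}, {"x": 0, "y": -4, "z": 0, "yaw": 0, "fingers": 0}, {"x": 0, "y": -4, "z": 0, "yaw": 0, "fingers": 0}, {"x": 0, "y": -4, "z": 0, "yaw": 0, "fingers": 0}, {"x": 0, "y": -3, "z": 0, "yaw": 0, "fingers": 0}, {"x": 0, "y": -3, "z": 0, "yaw": 0, "fingers": 0}, {"x": 0, "y": -2, "z": 0, "yaw": 0, "fingers": 0}, {"x": 0, "y": -2, "z": 0, "yaw": 0, "fingers": 0}, {"x": 0, "y": 0, "z": 0, "yaw": 0, "fingers": 0}, {"x": 0, "y": 0, "z": 0, "yaw": 0, "fingers": 0}]}}

```text
time_s: 6.6
tool_pos: [0.5936, -0.0078, 0.0782]
tcp_rot: [-0.001, -0.047, 0.999, -0.001]
force: [-0.6, 0.0, 0.0]
gripper_width: -0.0001
```

```bash
python3 - <<'E'
from h import *
s=observe();delta([.5985-.0976*.04,-.0511+.9952*.04,.079],5.6)
c=cam("wrist");save("pics/w7.png",c["image"])
c=cam("scene");save("pics/sc7.png",c["image"],(220,165,320,265),6)
E
```

```text
t 6.6 pos [ 0.5936 -0.0078  0.0782] F [-0.61  0.04  0.05] w -0.0001
delta tool mm [-0.7 -3.6 -0.8] yaw to align y: -0.19 z axis [-0.0013 -0.0015 -1.    ]
```

View pics/w7.png

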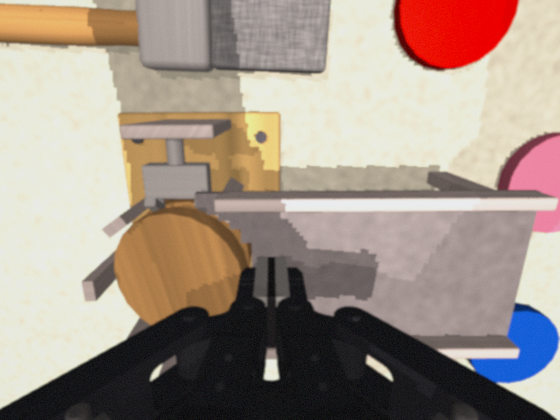

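View pics/sc7.png

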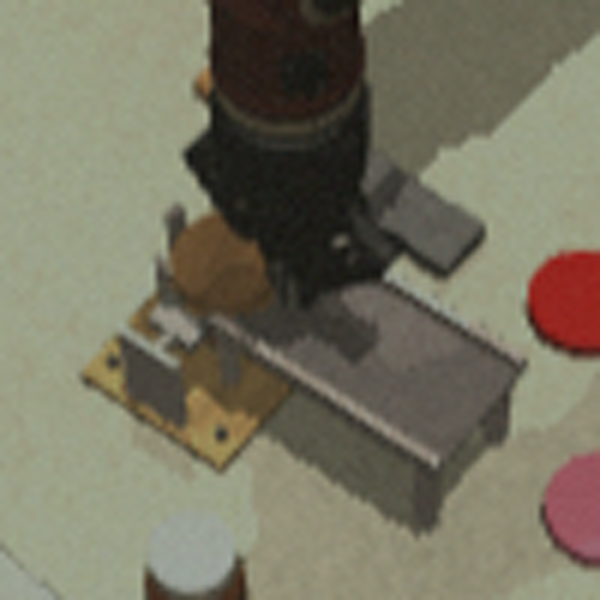

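Call:
{"fn": "move_arm", "kwargs": {"moves": [{"x": 0, "y": -1.5, "z": 0, "yaw": 0, "fingers": 0}, {"x": 0, "y": -1.5, "z": 0, "yaw": 0, "fingers": 0}, {"x": 0, "y": -1.5, "z": 0, "yaw": 0, "fingers": 0}, {"x": 0, "y": 0, "z": 0, "yaw": 0, "fingers": 0}]}}

```text
time_s: 7.03
tool_pos: [0.5945, -0.0103, 0.0788]
tcp_rot: [-0.0, -0.048, 0.999, 0.0]
force: [-0.8, 1.7, -0.3]
gripper_width: 0.0
```

```bash
python3 - <<'E'
from h import *
s=observe();delta([.5985-.0976*.04,-.0511+.9952*.04,.079],5.6)
c=cam("wrist");save("pics/w8.png",c["image"])
E
```

```text
t 7.03 pos [ 0.5945 -0.0103  0.0788] F [-0.75  1.66 -0.31] w 0.0
delta tool mm [-0.  -1.  -0.2] yaw to align y: -0.11 z axis [-2.e-04  7.e-04 -1.e+00]
```

View pics/w8.png

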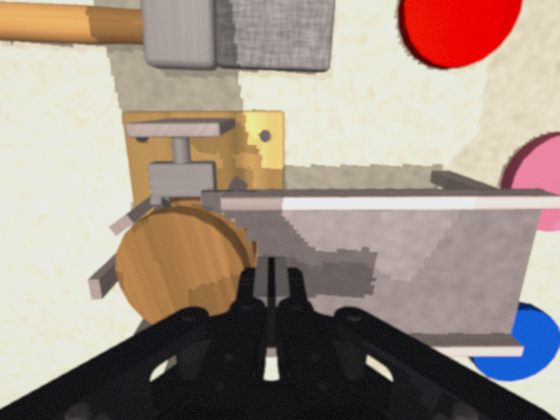

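Call:
{"fn": "move_arm", "kwargs": {"moves": [{"x": 0, "y": -1, "z": 0, "yaw": 0, "fingers": 0}, {"x": 0, "y": -1, "z": 0, "yaw": 0, "fingers": 0}, {"x": 0, "y": 0, "z": 0, "yaw": 0, "fingers": 0}]}}

```text
time_s: 7.33
tool_pos: [0.5948, -0.0137, 0.0788]
tcp_rot: [0.0, -0.047, 0.999, -0.0]
force: [-0.1, 0.8, 0.5]
gripper_width: 0.0004
```

Call:
{"fn": "move_arm", "kwargs": {"moves": [{"x": 0, "y": 4, "z": 0, "yaw": 0, "fingers": 0}, {"x": 0, "y": 5, "z": 0, "yaw": 0, "fingers": 0}, {"x": 0, "y": 3, "z": -15, "yaw": 0, "fingers": 0}, {"x": 0, "y": 5, "z": -30, "yaw": 0, "fingers": 0}, {"x": 0, "y": 5, "z": -35, "yaw": 0, "fingers": 0}, {"x": 0, "y": 5, "z": -30, "yaw": 0, "fingers": 0}, {"x": 0, "y": 0, "z": 0, "yaw": 0, "fingers": 0}, {"x": 0, "y": 0, "z": 0, "yaw": 0, "fingers": 0}, {"x": 0, "y": 0, "z": 0, "yaw": 0, "fingers": 0}]}}

```text
time_s: 8.08
tool_pos: [0.5914, 0.014, 0.1882]
tcp_rot: [-0.001, -0.048, 0.999, -0.0]
force: [0.6, 0.5, -0.2]
gripper_width: 0.0002
```

```bash
python3 - <<'E'
from h import *
delta([.5985,-.0511,.090],5.6)
c=cam("wrist");im=c["image"];save("pics/w9.png",im)
hsv=cv2.cvtColor(im,cv2.COLOR_RGB2HSV)
m=cv2.inRange(hsv,(8,110,70),(24,255,255))
m=cv2.morphologyEx(m,cv2.MORPH_OPEN,np.ones((5,5)))
for k in cv2.findContours(m,cv2.RETR_EXTERNAL,cv2.CHAIN_APPROX_NONE)[0]:
    if cv2.contourArea(k)<800: continue
    e=cv2.fitEllipse(k);print(np.round(e[0],1),np.round(e[1],1),cv2.boundingRect(k),[ray(c,[e[0]],z)[0].round(4) for z in(.088,.081)])
c=cam("scene");save("pics/sc9.png",c["image"],(220,165,320,265),6)
E
```

```text
t 8.08 pos [0.5914 0.014  0.1882] F [ 0.59  0.5  -0.23] w 0.0002
delta tool mm [ -1.  -65.5  98.2] yaw to align y: -0.12 z axis [-1.4e-03 -6.0e-04 -1.0e+00]
[188.1 206. ] [81.7 85. ] (145, 163, 87, 85) [array([ 0.5923, -0.0483,  0.088 ]), array([ 0.5945, -0.0499,  0.081 ])]
[228.6 134.2] [46.6 64.7] (192, 111, 62, 46) [array([ 0.5363, -0.0209,  0.088 ]), array([ 0.537 , -0.0217,  0.081 ])]
[161.3 136.1] [30.8 52.8] (148, 111, 32, 56) [array([ 0.5422, -0.0684,  0.088 ]), array([ 0.543 , -0.0706,  0.081 ])]
[104.7  53.5] [ 23.3 138.9] (50, 41, 111, 25) [array([ 0.4919, -0.1056,  0.088 ]), array([ 0.4912, -0.1089,  0.081 ])]
```

View pics/w9.png

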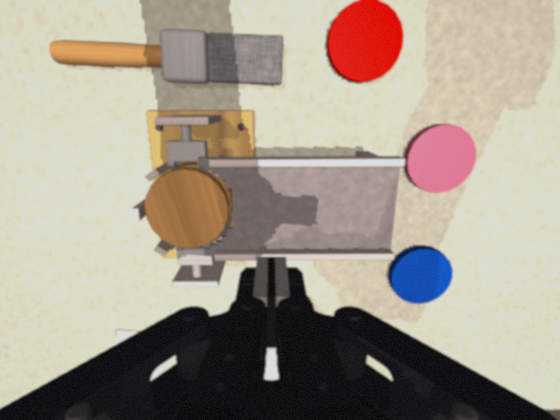

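View pics/sc9.png

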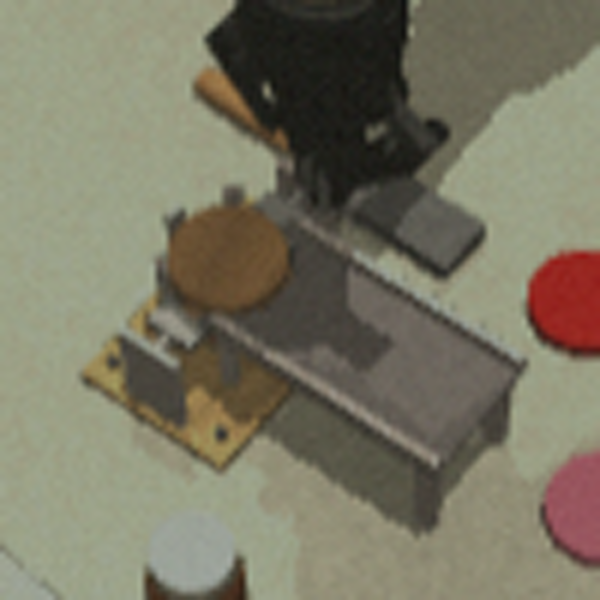

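```bash
python3 - <<'E'
from h import *
c=cam("wrist");save("pics/w10.png",c["image"],(120,100,330,300),3.5)
print("axis proj",proj(c,[[.5985,-.0511,z] for z in(.081,.06)]).round(1))
y=np.array([-.0976,.9952,0]);x=np.array([.9952,.0976,0]);w=np.array([.5985,-.0511,0])
print("rails inner top",proj(c,[w+s*.035*x+t*y+[0,0,.086] for s in(-1,1) for t in(.06,.165)]).round(1))
s=cam("scene");im=s["image"];hsv=cv2.cvtColor(im,cv2.COLOR_RGB2HSV)
m=cv2.inRange(hsv,(8,90,60),(22,255,255));M=np.zeros_like(m);M[192:225,245:272]=m[192:225,245:272]
cv2.imwrite("pics/m.png",cv2.resize(M[165:265,220:320],None,fx=5,fy=5))
k=max(cv2.findContours(M,cv2.RETR_EXTERNAL,cv2.CHAIN_APPROX_NONE)[0],key=cv2.contourArea);e=cv2.fitEllipse(k);print(e,[ray(s,[e[0]],z)[0].round(4) for z in(.088,.081,.074)])
E
```

```text
axis proj [[186.5 212. ]
 [192.6 204.5]]
rails inner top [[262.9 168.4]
 [406.1 168. ]
 [263.8 255.7]
 [395.9 255.4]]
((257.5248107910156, 207.89926147460938), (17.656593322753906, 19.91380500793457), 79.29552459716797) [array([ 0.6079, -0.0453,  0.088 ]), array([ 0.6048, -0.0488,  0.081 ]), array([ 0.6017, -0.0523,  0.074 ])]
```

View pics/w10.png

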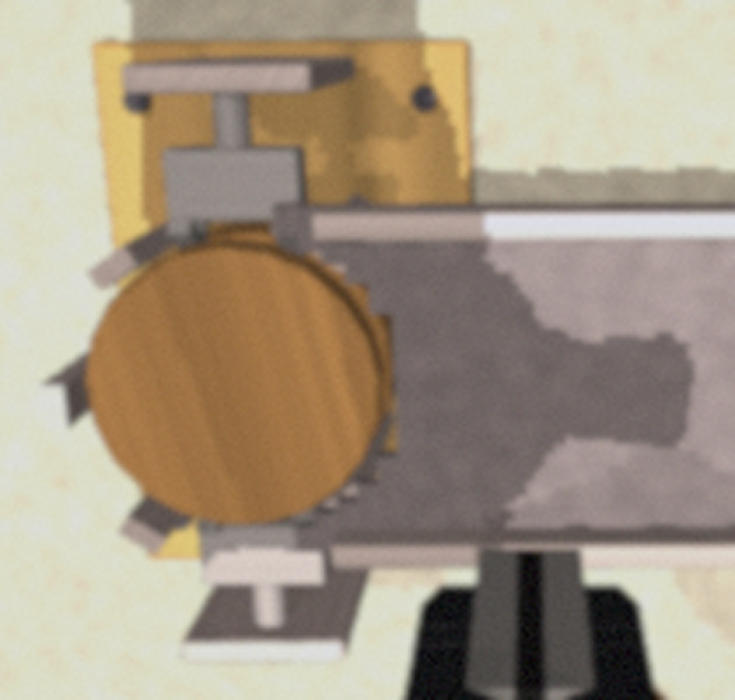

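View pics/m.png

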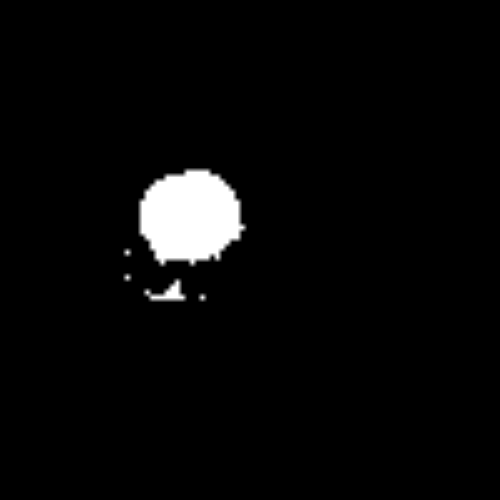

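Call:
{"fn": "move_arm", "kwargs": {"moves": [{"x": 0, "y": -15, "z": 0, "yaw": 0, "fingers": 0}, {"x": -0.5, "y": -18, "z": 10, "yaw": 0, "fingers": 0}, {"x": -0.5, "y": -18, "z": 20, "yaw": 0, "fingers": 0}, {"x": 0, "y": -14, "z": 20, "yaw": 0, "fingers": 0}, {"x": 0, "y": 0, "z": 20, "yaw": 0, "fingers": 0}, {"x": 0, "y": 0, "z": 10, "yaw": 0, "fingers": 0}, {"x": 0, "y": 0, "z": 0, "yaw": 0, "fingers": 0}, {"x": 0, "y": 0, "z": 0, "yaw": 0, "fingers": 0}, {"x": 0, "y": 0, "z": 0, "yaw": 0, "fingers": 0}]}}

```text
time_s: 9.03
tool_pos: [0.6002, -0.0495, 0.1097]
tcp_rot: [0.001, -0.048, 0.999, 0.0]
force: [0.4, -0.6, -0.3]
gripper_width: 0.0005
```

```bash
python3 - <<'E'
from h import *
delta([.5985,-.0511,.081],5.6)
c=cam("wrist");save("pics/w11.png",c["image"])
E
```

```text
t 9.03 pos [ 0.6002 -0.0495  0.1097] F [ 0.44 -0.55 -0.3 ] w 0.0005
delta tool mm [ 1.9 -1.4 28.7] yaw to align y: -0.05 z axis [ 1.8e-03  5.0e-04 -1.0e+00]
```

View pics/w11.png

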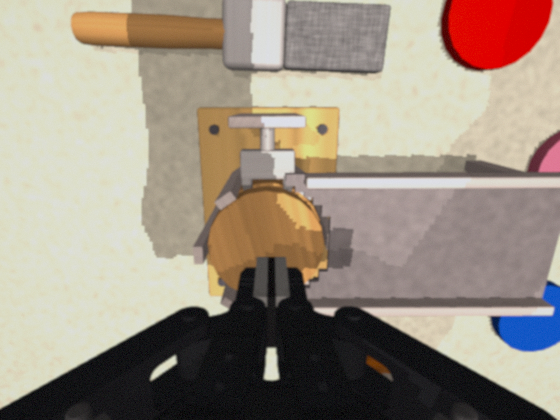

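Over the axis within about 2 mm. Correct that, lower to contact, then press.

Call:
{"fn": "move_arm", "kwargs": {"moves": [{"x": 1, "y": -1, "z": 8, "yaw": 0, "fingers": 0}, {"x": 0.5, "y": 0, "z": 8, "yaw": 0, "fingers": 0}, {"x": 0, "y": 0, "z": 8, "yaw": 0, "fingers": 0}, {"x": 0, "y": 0, "z": 4, "yaw": 0, "fingers": 0}, {"x": 0, "y": 0, "z": 0, "yaw": 0, "fingers": 0}, {"x": 0, "y": 0, "z": 0, "yaw": 0, "fingers": 0}]}}

```text
time_s: 9.58
tool_pos: [0.5977, -0.0516, 0.0803]
tcp_rot: [-0.0, -0.048, 0.999, 0.0]
force: [0.1, 0.1, 0.4]
gripper_width: 0.0002
```

```bash
python3 - <<'E'
from h import *
delta([.5985,-.0511,.0555],5.6)
E
```

```text
t 9.58 pos [ 0.5977 -0.0516  0.0803] F [0.07 0.12 0.37] w 0.0002
delta tool mm [-0.9  0.4 24.8] yaw to align y: -0.12 z axis [-9.e-04  0.e+00 -1.e+00]
```

Call:
{"fn": "move_arm", "kwargs": {"moves": [{"x": -0.5, "y": 0, "z": 3, "yaw": 0, "fingers": 0}, {"x": 0, "y": 0, "z": 3, "yaw": 0, "fingers": 0}, {"x": 0, "y": 0, "z": 3, "yaw": 0, "fingers": 0}, {"x": 0, "y": 0, "z": 3, "yaw": 0, "fingers": 0}, {"x": 0, "y": 0, "z": 0, "yaw": 0, "fingers": 0}]}}

```text
time_s: 10.0
tool_pos: [0.6001, -0.0514, 0.0697]
tcp_rot: [0.002, -0.048, 0.999, -0.0]
force: [2.0, 0.9, 3.2]
gripper_width: 0.0001
```

Call:
{"fn": "move_arm", "kwargs": {"moves": [{"x": 0, "y": 0, "z": 3, "yaw": 0, "fingers": 0}, {"x": 0, "y": 0, "z": 3, "yaw": 0, "fingers": 0}, {"x": 0, "y": 0, "z": 3, "yaw": 0, "fingers": 0}, {"x": 0, "y": 0, "z": 0, "yaw": 0, "fingers": 0}]}}

```text
time_s: 10.33
tool_pos: [0.6001, -0.0514, 0.0609]
tcp_rot: [0.002, -0.048, 0.999, -0.0]
force: [0.1, 0.4, 5.2]
gripper_width: 0.0002
```

Call:
{"fn": "move_arm", "kwargs": {"moves": [{"x": 0.5, "y": 0, "z": 2, "yaw": 0, "fingers": 0}, {"x": 0.5, "y": 0, "z": 2, "yaw": 0, "fingers": 0}, {"x": 0, "y": 0, "z": 2, "yaw": 0, "fingers": 0}, {"x": 0, "y": 0, "z": 0, "yaw": 0, "fingers": 0}, {"x": 0, "y": 0, "z": 0, "yaw": 0, "fingers": 0}, {"x": 0, "y": 0, "z": 0, "yaw": 0, "fingers": 0}]}}

```text
time_s: 10.83
tool_pos: [0.6001, -0.0514, 0.0558]
tcp_rot: [0.003, -0.048, 0.999, -0.0]
force: [1.6, 1.1, 8.2]
gripper_width: -0.0001
```

```bash
python3 - <<'E'
from h import *
delta([.5985,-.0511,.0555],5.6)
c=cam("wrist");save("pics/w12.png",c["image"],(140,80,400,300),3)
c=cam("scene");save("pics/sc12.png",c["image"],(220,165,320,265),6)
E
```

```text
t 10.83 pos [ 0.6001 -0.0514  0.0558] F [1.56 1.15 8.19] w -0.0001
delta tool mm [1.6 0.5 0.3] yaw to align y: -0.11 z axis [ 6.2e-03  1.0e-04 -1.0e+00]
```

View pics/w12.png

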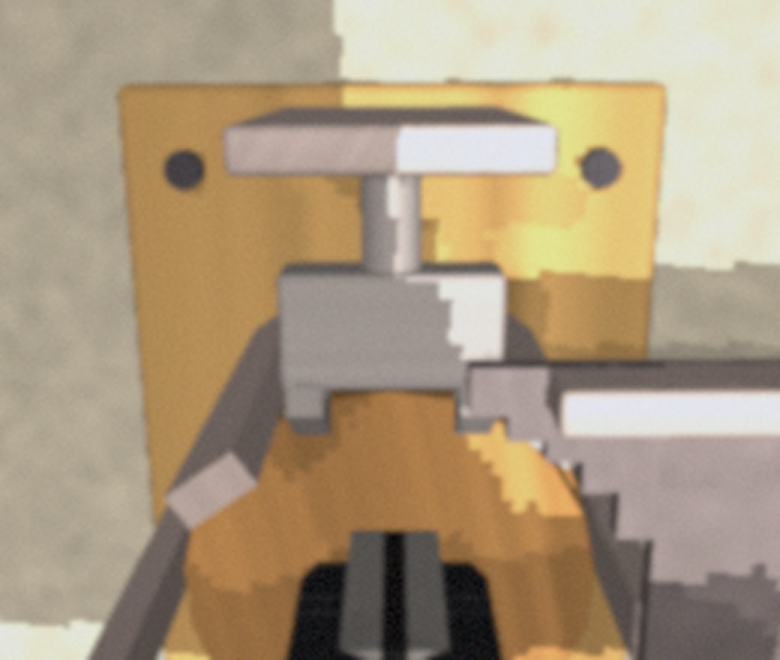

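View pics/sc12.png

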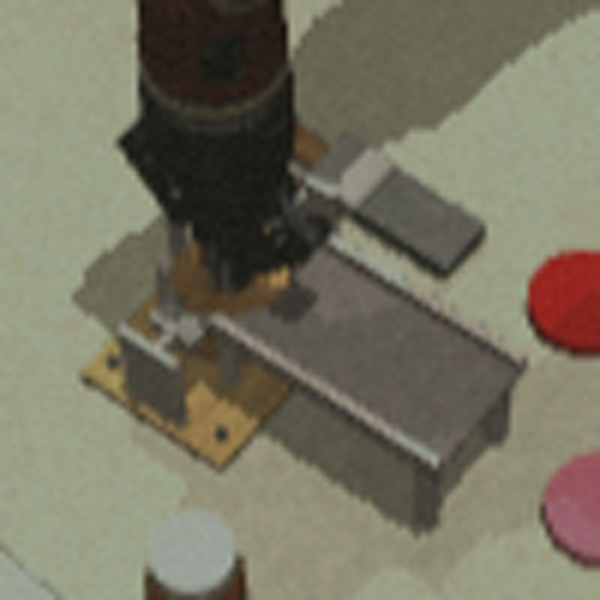

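Call:
{"fn": "move_arm", "kwargs": {"moves": [{"x": 0, "y": 0, "z": 1.5, "yaw": 0, "fingers": 0}, {"x": 0, "y": 0, "z": 1, "yaw": 0, "fingers": 0}, {"x": 0, "y": 0, "z": 0, "yaw": 0, "fingers": 0}, {"x": 0, "y": 0, "z": 0, "yaw": 0, "fingers": 0}, {"x": 0, "y": 0, "z": 0, "yaw": 0, "fingers": 0}, {"x": 0, "y": 0, "z": 0, "yaw": 0, "fingers": 0}]}}

```text
time_s: 11.43
tool_pos: [0.6001, -0.0514, 0.0535]
tcp_rot: [0.003, -0.048, 0.999, -0.0]
force: [0.5, 1.1, 9.5]
gripper_width: 0.0
```

Lift slowly, checking that the force drops near z ≈ 60 mm, then view.

Call:
{"fn": "move_arm", "kwargs": {"moves": [{"x": 0, "y": 0, "z": -2, "yaw": 0, "fingers": 0}, {"x": 0, "y": 0, "z": -3, "yaw": 0, "fingers": 0}, {"x": 0, "y": 0, "z": -4, "yaw": 0, "fingers": 0}, {"x": 0, "y": 0, "z": -2, "yaw": 0, "fingers": 0}, {"x": 0, "y": 0, "z": 0, "yaw": 0, "fingers": 0}]}}

```text
time_s: 11.85
tool_pos: [0.597, -0.0518, 0.0623]
tcp_rot: [-0.0, -0.048, 0.999, -0.0]
force: [-0.4, -0.3, -0.6]
gripper_width: 0.0001
```

Call:
{"fn": "move_arm", "kwargs": {"moves": [{"x": 0, "y": 0, "z": -10, "yaw": 0, "fingers": 0}, {"x": 0, "y": 0, "z": -25, "yaw": 0, "fingers": 0}, {"x": 0, "y": 0, "z": -30, "yaw": 0, "fingers": 0}, {"x": 0, "y": 15, "z": -30, "yaw": 0, "fingers": 0}, {"x": 0, "y": 25, "z": -25, "yaw": 0, "fingers": 0}, {"x": 0, "y": 30, "z": 0, "yaw": 0, "fingers": 0}, {"x": 0, "y": 25, "z": 0, "yaw": 0, "fingers": 0}, {"x": 0, "y": 0, "z": 0, "yaw": 0, "fingers": 0}, {"x": 0, "y": 0, "z": 0, "yaw": 0, "fingers": 0}, {"x": 0, "y": 0, "z": 0, "yaw": 0, "fingers": 0}]}}

```text
time_s: 12.68
tool_pos: [0.588, 0.0418, 0.182]
tcp_rot: [-0.001, -0.047, 0.999, -0.001]
force: [0.7, -1.4, 0.2]
gripper_width: -0.0
```

```bash
python3 - <<'E'
from h import *
delta([.5985,-.0511,.0555],5.6)
c=cam("wrist");save("pics/w13.png",c["image"])
p=proj(c,[[.5985,-.0511,.06]])[0];print(p)
u,v=p.astype(int);b=(max(u-70,0),max(v-80,0),u+90,v+75);save("pics/w13z.png",c["image"],b,4.5)
c=cam("scene");save("pics/sc13.png",c["image"],(220,165,320,265),6)
E
```

```text
t 12.68 pos [0.588  0.0418 0.182 ] F [ 0.73 -1.36  0.2 ] w -0.0
delta tool mm [ -1.8 -93.3 126.7] yaw to align y: -0.16 z axis [-0.0012 -0.0014 -1.    ]
[157.17826584 206.23507633]
```

View pics/w13z.png

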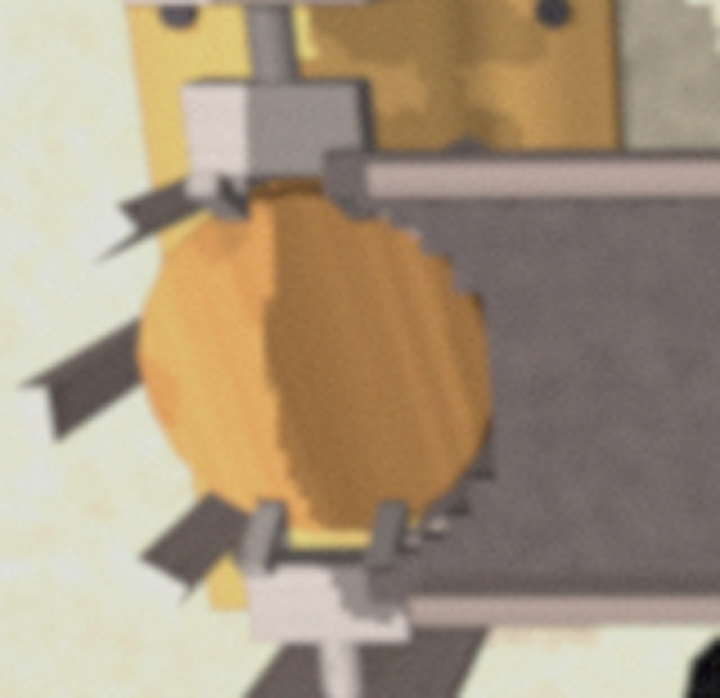

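View pics/sc13.png

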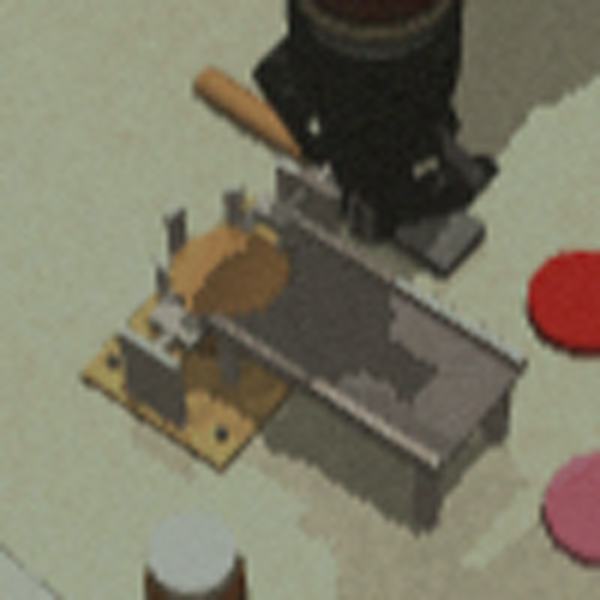

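Call:
{"fn": "move_arm", "kwargs": {"moves": [{"x": 0, "y": 2, "z": -20, "yaw": 0, "fingers": 0}, {"x": 0, "y": 0, "z": -25, "yaw": 0, "fingers": 0}, {"x": 0, "y": 0, "z": -20, "yaw": 0, "fingers": 0}, {"x": 0, "y": 0, "z": 0, "yaw": 0, "fingers": 0}, {"x": 0, "y": 0, "z": 0, "yaw": 0, "fingers": 0}, {"x": 0, "y": 0, "z": 0, "yaw": 0, "fingers": 0}, {"x": 0, "y": 0, "z": 0, "yaw": 0, "fingers": 0}, {"x": 0, "y": 0, "z": 0, "yaw": 0, "fingers": 0}]}}

```text
time_s: 13.45
tool_pos: [0.5874, 0.0444, 0.2459]
tcp_rot: [-0.001, -0.047, 0.999, -0.0]
force: [-0.3, 0.8, 0.1]
gripper_width: 0.0002
```

```bash
python3 - <<'E'
from h import *
import pickle
o=pickle.load(open("w4.pkl","rb"))
c=cam("wrist");delta([.5864,.0458,.2492],5.6)
ims=[]
for k in(o,c):
    u,v=proj(k,[[.5985,-.0511,.07]])[0].round().astype(int);print(u,v)
    ims.append(cv2.resize(k["image"][v-65:v+65,u-45:u+45],None,fx=4.4,fy=4.4,interpolation=cv2.INTER_CUBIC))
cv2.imwrite("pics/cmp.png",np.hstack(ims)[:,:,::-1])
E
```

```text
t 13.5 pos [0.5876 0.0446 0.2461] F [ 0.34  0.07 -0.56] w -0.0004
delta tool mm [ 1.1  1.3 -3.1] yaw to align y: -0.14 z axis [-2.5e-03 -4.0e-04 -1.0e+00]
174 191
172 191
```

View pics/cmp.png

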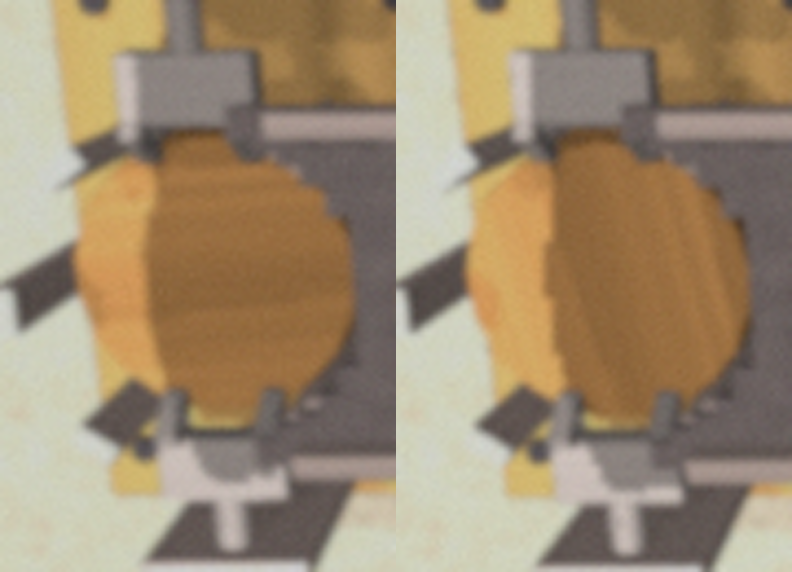

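The catches are in the same place as before loading, and the new disc lies at the level of the old stack top, with its grain in a new direction. The tool touches nothing.

```bash
python3 -c "
from cell import job
print(job.sign_off())"
```

```text
the job is handed in; nothing more can be done
None
```

The loose disc is loaded in the feeder and, by my checks, held flat under both catches. I handed the job in at about 13.5 s of the 42 s allowed. I pushed the disc along the chute to the stops with the shut fingers, then pressed it straight down on the well axis to about 53.5 mm (up to about 9.5 N), and lifted away.

- **Held down:** after release, the force was already near zero with the tip at 62 mm, so the disc had not followed the tool up past there.
- **Catches:** wrist pictures from nearly the same pose before and after show both catches back in their original positions, with their prongs over the disc. The disc sits at the level of the old stack top, and its different grain direction shows it is the new one.
- **Other things:** nothing else was touched, and the jar, brush and coloured discs near the feeder looked unmoved in the pictures. I did not check the items farther off again.

Two things were slightly off. My first move call was refused because each row needs all its keys, so nothing moved then. While resting on the catches, the disc measured 2 to 4 mm towards the −x side of the well axis. Part of that was a bias in the colour mask, and it did not affect the press.

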